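Ready the heavy ball at the top of the incline

ROBOT

A 6-joint arm with a two-finger parallel gripper is mounted at the origin on a cart in front of the work surface, level with it; the furniture and walls round the work are solid. World frame = base frame: x ahead of the robot, y to its left, z up, the work surface at z = 0. Lengths are in m, angles in rad, forces in N, time in s.
With the tool pointing down it reaches from about 0.4 to 0.825 m from the base axis. Payload 7 kg.
Tool frame: the origin (TCP) lies midway between the tips of the shut fingers; the grasp point (between the pads) lies 19 mm behind it; z points along the fingers, y is the line along which they close (so a half turn about z gives the same grasp; the last joint's range is limited). The gripper opens to 88 mm and grips with 3 to 60 N. Pads are 19 mm wide; open, the fingers measure 130 mm over their backs; the gripper's body (78 mm by 193 mm) begins 47 mm behind the grasp point.
Start: joints at [1.57, 0.359, 0.012, 0, -1.224, -0.288], TCP at [0.192, 0.647, 0.195] pointing down, gripper open.
Joint ranges: [-3.07, 3.07], [-1.43, 2.12], [-1.02, 1.25], [-3.03, 1.67], [-3.05, -0], [-3.03, 3.03]. Speed limits (rad/s): [2.39, 2.39, 3.01, 3.14, 3.14, 3.14].

INTERFACE

Orientations are given as a unit quaternion [x, y, z, w].
In Python, from bench import observe, capture, workorder gives the robot as it stands.
- The arm moves only by the tool drive_tool, never from a script. Its argument "rows" is one flat list of numbers, 5 for each row, row after row: the finger opening in mm, from 0 to 87.6, then the shift along the tool's x, y, z in mm, then the turn about the tool's z in degrees. A call has exactly 10 rows; each row shifts and turns the commanded pose from where the row before left it, along the tool's axes as they then stand; what a row does not reach is not made up. A row lasts 1/10 s, in which the tool goes at most 50 mm and 8.59 degrees, less where a joint would pass 70% of its speed; a pose out of reach is approached as far as the arm can. A call with a gripper value outside its range is refused whole. The fingers move at their own pace and stop on an object; the grip force is fixed at half the most. Time passes only in rows, so rows that do not move let the fingers close, or fill a call up. It gives the time, the measured TCP pose, the force, the opening and the grip force at its end, in the units of the state.
- observe(): the state, without advancing time (a new reading comes with each control period).
- capture(name): name is "side" or "top"; returns a dict with "frame" (384x512x3 uint8, red, green, blue), "fovy" (degrees; the focal length in pixels is half the picture's height over the tangent of half this angle, whatever the lens; pixels are square), "cx", "cy" (the principal point, pixels), "k1" (the pictures are not rectified: a ray, as slopes to the right and down, at radius r is drawn at 1 + k1 r^2 times it, then the intrinsics apply), "cam_to_world" (4x4, takes a point from camera to world coordinates). Camera axes: x right, y down, z forward; pixel columns grow to the right and rows downward; lengths in m; the calibration is good to about 2 mm. A picture is of the moment at which its call begins. There is no depth.
- workorder.job_done(): hands the job in; it is judged then, once.
The state is a dict: "time": time; "joints": joint angles; "qvel": joint speeds; "joint_efforts": joint torques, N m; "tool_pos": TCP position; "ee_rot": TCP orientation; "force": force on the tool from outside, world axes, zero at the start; "ft_torque": the same for the moment, N m; "grip_width": finger opening in m; "grip_force": force on a finger pad.
Only numpy, scipy, OpenCV 4.12 (cv2) and the standard library are available. Lean on these libraries where they do the work, as an engineer would, in place of code of your own. Each camera call takes 0.05 s, during which the arm holds its last target. There are 200 camera calls.

TASK

The two-gutter incline on the worktop is being made ready for a run with the heavy ball. With the fingertips, push the larger of the two steel balls up its gutter and over the crest, so that it comes to rest in the dip against the upper stop and cannot roll back; it stays in its gutter the whole way and is never lifted. Leave the smaller ball at the bottom of the other gutter, and do not disturb the small things standing round the incline.

Things in the scene. Friction and masses are not known exactly. Their poses are not given: they have to be found in the camera images.
- incline: Fixed grey base plate, 262 x 156 x 10 mm, on the worktop, that carries the gutters on short black pillars; origin at the centre of its underside, x along the gutters to their high end, y across, z up.
- track: Two parallel bare-aluminium V gutters fixed on the plate: 90 degrees between the boards, 45 mm wide at the top, edges 23 mm above the V's bottom line. Bottom lines at y = +34 and -34 mm, z = 0. Origin between them at their low end, 30 mm above the worktop. x runs uphill along the gutters (8 degrees above horizontal), y across, z square to them, upward.
- low_end (a point): Same point as the track's origin: inner face of the low lips. A lip, 4 mm thick along x (-4 to 0 mm), 54 mm wide, 20 mm high in the track's z, closes the low end of each gutter.
- crest (a point): Midway between the gutters, 170 mm along the track's x: the crest. Beyond it each gutter dips (7 degrees below horizontal) for 62 mm to its upper stop, a plate 54 mm wide, 5 mm thick, 43 mm above the V's bottom line. A ball whose centre is 10 mm or more past the crest (x over 180 mm) rolls on to the stop; short of the crest it rolls back to the lip.
- ball_large_center (a point): Centre of the larger polished steel ball, 44 mm diameter, about 0.3 kg, loose. Starts at rest at the low end of either gutter, against the lip. In the gutter its centre is 31 mm above the V's bottom line (track z), and at the start about 19 mm from the lip's inner face; its upper half stands free above lip and gutter edges.
- ball_small_center (a point): Centre of the smaller polished steel ball, 30 mm diameter, about 0.11 kg, loose; at the low end of the other gutter, against its lip. Stays there.
- pocket_0 (a point): Where the centre of the larger ball lies when it rests in the dip against the upper stop, for the gutter at y = +34 mm of the track (217 mm along x, 20 mm along z of the track).
- pocket_1 (a point): The same for the gutter at y = -34 mm of the track.
- vial: Small white screw-cap vial, 27 mm diameter, 58 mm tall, loose, standing beside the incline on its +y side; origin at the centre of its foot, z up. To be left alone.
- brass_weight: Small brass weight with a knob, 24 mm diameter, 26 mm tall, loose, beside the incline on its +y side; origin at the centre of its underside, z up. To be left alone.
- dish: Clear petri dish, 62 mm diameter, 14 mm high, loose, beside the incline on its -y side; origin at the centre of its underside, z up. To be left alone.
Mind the look-alikes: they are no part of the job. Leave any red look-alike of the part that bears ball_large_center alone.

How it is judged:
At the end, for the whole second after the job is handed in: The larger ball lies at rest in the dip against the upper stop of its gutter, its centre within 7 mm of the seated place for the whole last second; the smaller ball, the vial, the brass weight and the petri dish are within 15 mm of where they started ((distance between ball_large_center and pocket_0 below 0.007 m or distance between ball_large_center and pocket_1 below 0.007 m) and distance of each of ball_small_center, vial, brass_weight, dish from where it was at the start of the episode below 0.015 m); the robot touches nothing.
It fails at once if the larger ball is lifted more than about 12 mm off its gutter (z of ball_large_center in the frame of track above 0.043 m).
It fails at once if the smaller ball is moved by more than 15 mm (distance of ball_small_center from where it was at the start of the episode above 0.015 m).
It fails at once if the small white screw-cap vial is moved by more than 15 mm or tipped over (distance of vial from where it was at the start of the episode above 0.015 m or angle between vial's own z axis and vertical above 0.5 rad).
It fails at once if the brass weight is moved by more than 15 mm or tipped over (distance of brass_weight from where it was at the start of the episode above 0.015 m or angle between brass_weight's own z axis and vertical above 0.5 rad).
It fails at once if the petri dish is moved by more than 15 mm or tipped over (distance of dish from where it was at the start of the episode above 0.015 m or angle between dish's own z axis and vertical above 0.5 rad).
It also fails if it takes over 40 s, if anything falls off the work surface, if the arm or the gripper's body presses on something with over 40 N, if the wrist force passes 120 N, or if a joint passes its speed limit or range.

## Working session

There is one attempt and no reset: what is moved stays moved. The work goes in short steps, Python scripts to look and compute and a tool call to move; the robot and the scene stay as the last step left them, time stands still between calls to the robot, and variables do not carry over. Pictures are saved under pics/ and viewed, at most 10 in all, crops included, and the job is handed in when it is done.

Besides the shell and the picture viewer there is one more tool, called in YAML: its name, and indented under it one key for each argument. drive_tool: Moves the arm, as the interface text tells. Its arguments: {"type":"object","properties":{"rows":{"type":"array","items":{"type":"number"}}},"required":["rows"]}

```bash
mkdir -p pics
cat > h.py <<'E'
import numpy as np, cv2, pickle
from bench import observe, capture, workorder
def grab(n,tag):
    c=capture(n); pickle.dump(c,open(f'pics/{tag}.pkl','wb')); cv2.imwrite(f'pics/{tag}.png',c['frame'][:,:,::-1]); return c
def load(tag): return pickle.load(open(f'pics/{tag}.pkl','rb'))
def K(c):
    f=c['frame'].shape[0]/2/np.tan(np.radians(c['fovy'])/2); return np.array([[f,0,c['cx']],[0,f,c['cy']],[0,0,1.]]),np.array([c['k1'],0,0,0.])
def proj(c,P):
    T=np.linalg.inv(np.array(c['cam_to_world'])); k,d=K(c)
    return cv2.projectPoints(np.atleast_2d(P).astype(float),cv2.Rodrigues(T[:3,:3])[0],T[:3,3],k,d)[0][:,0]
def ray(c,uv):
    k,d=K(c); T=np.array(c['cam_to_world']); s=cv2.undistortPoints(np.array([[uv]],float),k,d)[0,0]
    return T[:3,3],T[:3,:3]@np.array([s[0],s[1],1])
def onz(c,uv,z):
    o,r=ray(c,uv); return o+r*(z-o[2])/r[2]
E
python3 - <<'E'
from h import *
for n in('top','side'):
    c=grab(n,n+'0'); print(n,c['fovy'],c['k1'],np.round(c['cam_to_world'],3).tolist())
s=observe(); print(s['time'],s['tool_pos'],s['ee_rot'],s['grip_width'])
E
```

```text
top 43.18272004111087 0.054521925638169266 [[0.006, -0.989, 0.15, 0.399], [-1.0, -0.007, -0.009, 0.05], [0.01, -0.15, -0.989, 0.93], [0.0, 0.0, 0.0, 1.0]]
side 50.32217873815528 -0.12034598952768906 [[0.856, -0.194, 0.479, 0.113], [-0.516, -0.305, 0.8, -0.634], [-0.009, -0.932, -0.361, 0.361], [0.0, 0.0, 0.0, 1.0]]
0.1 [0.19212137 0.64659676 0.19392213] [ 9.89589143e-01 -1.43919373e-01 -2.60559403e-05  7.35319177e-04] 0.0874055309125575
```

View pics/top0.png

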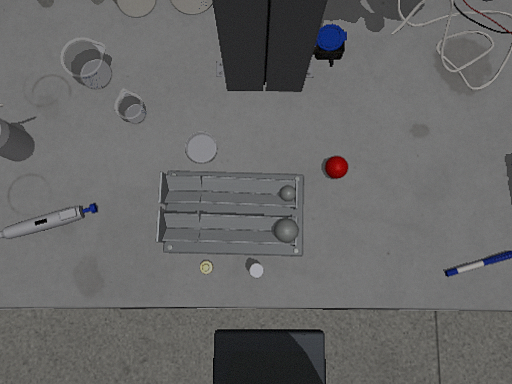

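View pics/side0.png

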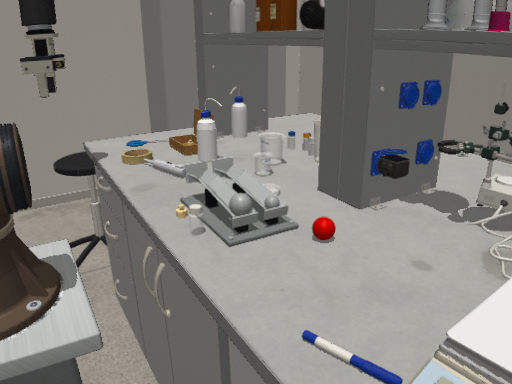

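Run:
```python
from h import *
a=load('top0')['frame'][150:290,140:360,::-1]; b=load('side0')['frame'][150:250,165:345,::-1]
cv2.imwrite('pics/crop0.png',np.vstack([cv2.resize(a,(660,420),interpolation=cv2.INTER_CUBIC)]))
cv2.imwrite('pics/crop1.png',cv2.resize(b,(792,440),interpolation=cv2.INTER_CUBIC))
c=load('top0')
for n,uv,z in [('plateFL',(164,173),.01),('FR',(303,175),.01),('NR',(301,254),.01),('NL',(163,252),.01),('ball',(286,231),.0633),('small',(288,193),.053)]: print(n,onz(c,uv,z).round(4))
```

```text
plateFL [0.5608 0.2231 0.01  ]
FR [ 0.5589 -0.0437  0.01  ]
NR [ 0.4085 -0.0386  0.01  ]
NL [0.4109 0.2196 0.01  ]
ball [ 0.4482 -0.0071  0.0633]
small [ 0.5179 -0.0116  0.053 ]
```

View pics/crop0.png

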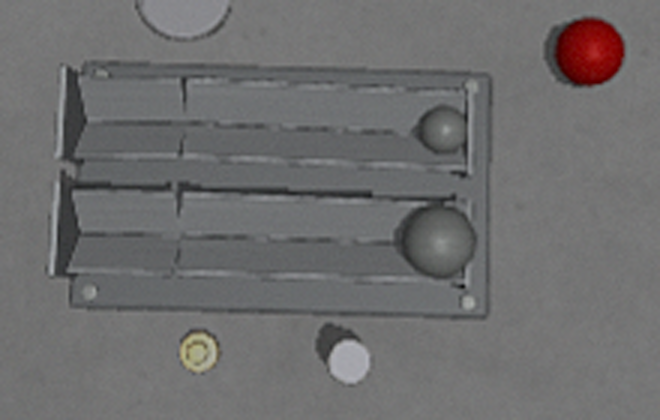

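View pics/crop1.png

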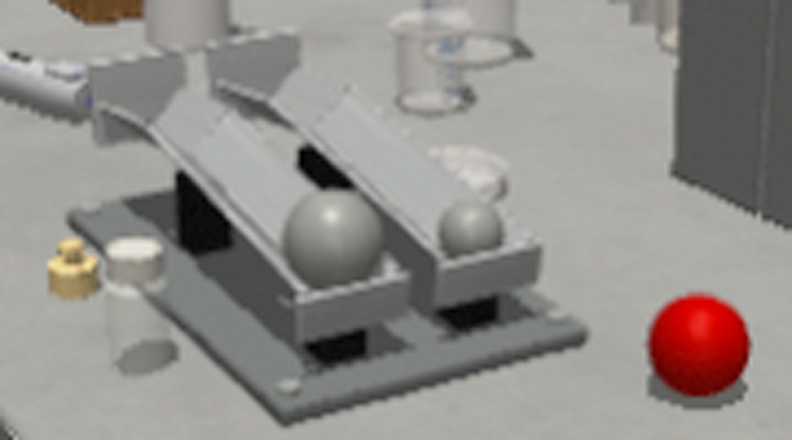

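```bash
cat > fit.py <<'E'
from h import *
from scipy.optimize import least_squares
c=load('top0'); cr=lambda u,v:((u+1)/3-.5+139.67+.17*0+ .33*0+.5-0.17,(v+1)/3+149.5)
a8=np.radians(8)
def track(p):
    ct,st=np.cos(p[2]),np.sin(p[2]); Rz=np.array([[ct,-st,0],[st,ct,0],[0,0,1]])
    Ry=np.array([[np.cos(a8),0,-np.sin(a8)],[0,1,0],[np.sin(a8),0,np.cos(a8)]])
    return Rz,Rz@Ry,np.array([p[0],p[1],.03])
def W(p,P): Rz,R,o=track(p); return o+R@np.array(P)
def res(p):
    Rz,R,o=track(p); r=[]
    pl=o*[1,1,0]+Rz@[p[3],0,0]
    for s,uv in [((.131,-.078),(84,62)),((-.131,-.078),(490,73)),((-.131,.078),(488,317)),((.131,.078),(70,308))]:
        r+=list(proj(c,pl+Rz@[s[0],s[1],.01])[0]-cr(*uv))
    r+=list(proj(c,W(p,(.019,.034,.031)))[0]-cr(437,241))
    for y,uv in [(.034,(185,234)),(.034,(390,241.5)),(-.034,(185,123.5)),(-.034,(400,131))]:
        r.append((proj(c,W(p,((450-uv[0])*.00062,y,0)))[0]-cr(*uv))[1])
    r+=list(proj(c,W(p,(.17,0,.0)))[0][:1]-cr(180,0)[0])
    return np.array(r)
if __name__=='__main__':
    f=least_squares(res,[.48,-.03,np.pi/2,.12],x_scale=.01); p=f.x; print(p.round(4),np.degrees(p[2]),f.fun.round(1))
    np.save('p.npy',p)
    print('ball',W(p,(.019,.034,.031)).round(4),'meas',onz(c,cr(437,241),.0633).round(4),'pocket',W(p,(.217,.034,.020)).round(4),'crest',W(p,(.17,.034,.031)).round(4))
    for n,uv,z in [('vial',(350,361),.058),('weight',(199,352),.02)]: print(n,onz(c,cr(*uv),z).round(3))
    s=load('side0'); print('side ball px',proj(s,W(p,(.019,.034,.031))), 'seen',165+333/4.4,150+239/4.4)
E
python3 fit.py
```

```text
[ 0.4839 -0.0208  1.5529  0.1082] 88.97379663701572 [-0.5 -0.3  0.5 -0.5  0.4  0.1 -0.3 -0.1 -0.3 -0.3  0.4  0.2 -0.1  0.5
  0.3]
ball [ 0.4502 -0.0056  0.0633] meas [ 0.4497 -0.0062  0.0633] pocket [0.4537 0.1919 0.08  ] crest [0.4528 0.1439 0.0844]
vial [0.379 0.045 0.058]
weight [0.383 0.138 0.02 ]
side ball px [[239.35553599 203.87450799]] seen 240.6818181818182 204.3181818181818
```

drive_tool:
  rows: [0,0,0,0,-7.75,0,0,0,0,-7.75,0,15,40,0,0,0,20,40,0,0,0,22,40,0,0,0,22,40,0,0,0,22,40,0,0,0,22,40,0,0,0,22,40,0,0,0,22,40,0,0]

```text
time: 1.1
tool_pos: [0.3537, 0.3221, 0.1947]
ee_rot: [1.0, -0.009, -0.0, -0.0]
force: [1.2, 0.5, -0.0]
grip_width: 0.0134
grip_force: 0.0
```

drive_tool:
  rows: [0,14,40,0,0,0,14,43,0,0,0,14,43,0,0,0,14,43,0,0,0,14,43,0,0,0,10,43,0,0,0,10,43,0,0,0,8,43,0,0,0,5,35,20,0,0,0,20,30,0]

```text
time: 2.1
tool_pos: [0.4504, -0.0759, 0.1454]
ee_rot: [1.0, -0.01, 0.002, -0.0]
force: [-0.1, 1.4, -1.6]
grip_width: 0.0005
grip_force: 0.0
```

drive_tool:
  rows: [0,0,0,0,0,0,0,4,20,0,0,0,0,20,0,0,0,0,20,0,0,0,0,15,0,0,0,0,8,0,0,0,0,0,0,0,0,0,0,0,0,0,0,0,0,0,0,0,0,0]

```text
time: 3.1
tool_pos: [0.4496, -0.0776, 0.0625]
ee_rot: [1.0, -0.009, 0.001, -0.0]
force: [0.1, 0.1, 0.0]
grip_width: 0.0005
grip_force: 0.0
```

Run:
```python
from h import *
c=grab('side','side1'); cv2.imwrite('pics/c2.png',cv2.resize(c['frame'][120:260,165:345,::-1],(720,560),interpolation=cv2.INTER_CUBIC)); s=observe(); print(s['tool_pos'],s['force'])
```

```text
[ 0.44947486 -0.07766813  0.06239487] [ 0.06298558 -0.2387138   0.2684235 ]
```

View pics/c2.png

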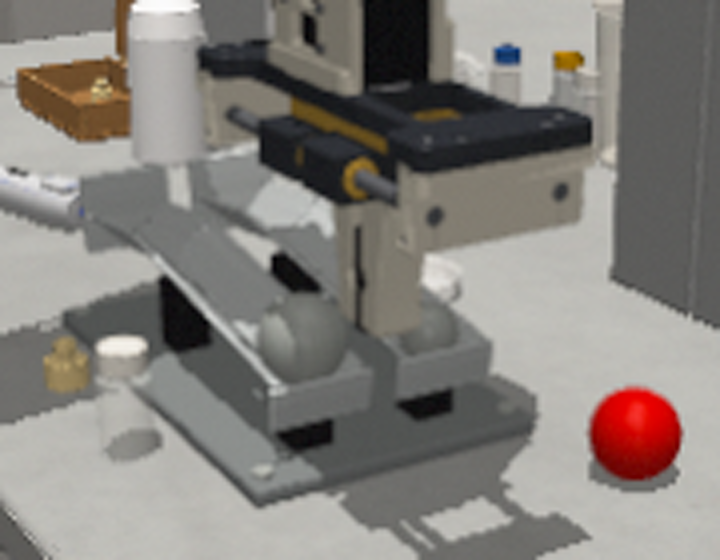

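drive_tool:
  rows: [0,0,0,5,0,0,0,-8,0,0,0,0,-8,0,0,0,0,-4,0,0,0,0,-3,0,0,0,0,-3,0,0,0,0,-3,-0.4,0,0,0,-4,-0.6,0,0,0,-5,-0.7,0,0,0,-5,-0.7,0]

```text
time: 4.15
tool_pos: [0.4499, -0.0344, 0.0592]
ee_rot: [1.0, -0.009, 0.0, -0.0]
force: [-0.5, -0.0, 1.0]
grip_width: 0.0003
grip_force: 0.0
```

drive_tool:
  rows: [0,0,-5,-0.7,0,0,0,-5,-0.7,0,0,0,-5,-0.7,0,0,0,-5,-0.7,0,0,0,-5,-0.7,0,0,0,-5,-0.7,0,0,0,-5,-0.7,0,0,0,-5,-0.7,0,0,0,-5,-0.7,0,0,0,-5,-0.7,0]

```text
time: 5.15
tool_pos: [0.4508, 0.0156, 0.0662]
ee_rot: [1.0, -0.009, -0.0, 0.0]
force: [0.0, 0.6, -0.1]
grip_width: 0.0002
grip_force: 0.0
```

Run:
```python
from h import *
c=grab('side','side2'); cv2.imwrite('pics/c3.png',cv2.resize(c['frame'][120:260,165:345,::-1],(720,560),interpolation=cv2.INTER_CUBIC)); s=observe(); print(s['tool_pos'],s['force'])
```

```text
[0.45099127 0.01605843 0.06636689] [0.66711294 1.41155988 0.39641436]
```

View pics/c3.png

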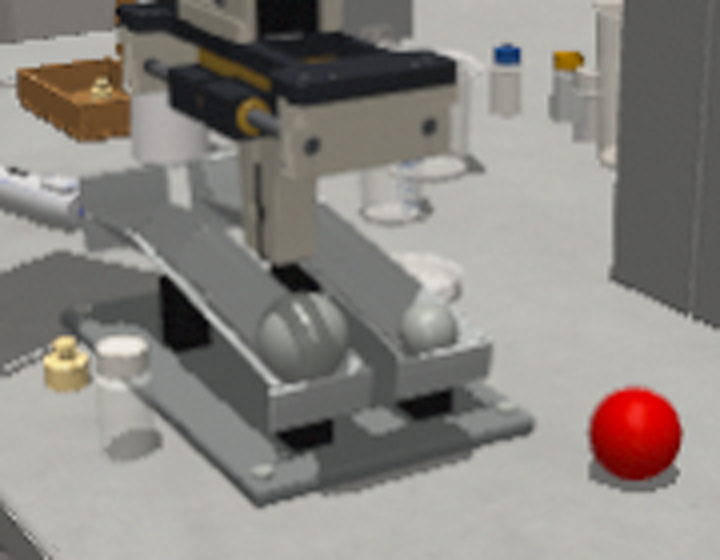

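Run:
```python
from h import *
from fit import W
p=np.load('p.npy')
c=grab('top','top2'); d=load('side2'); P=[.451,.016,.0664]
print('tcp proj side',proj(d,P),'top',proj(c,P),'ball side',proj(d,W(p,(.019,.034,.031))))
cv2.imwrite('pics/c4.png',np.hstack([cv2.resize(c['frame'][150:290,140:330,::-1],(570,420),interpolation=cv2.INTER_CUBIC)]))
```

```text
tcp proj side [[234.29084555 198.65897441]] top [[273.10402284 229.24651779]] ball side [[239.35553599 203.87450799]]
```

View pics/c4.png

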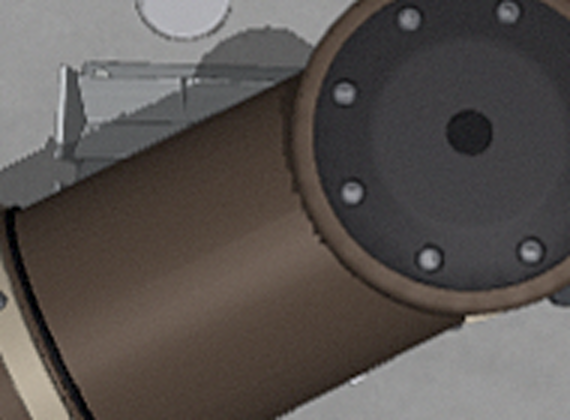

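Run:
```python
from h import *
for tag,P in(('side1',[.4495,-.0777,.0624]),('side2',[.451,.016,.0664])):
    c=load(tag); P=np.array(P)
    for off in([0,0,0],[0,0,.024],[.035,0,0]):
        q=[P+off+np.array([sx*.0095,sy*.021,0]) for sx,sy in((-1,1),(-1,-1),(1,-1),(1,1))]
        print(tag,off,((proj(c,q)-[165,120])*4).round(0).tolist())
```

```text
side1 [0, 0, 0] [[333.0, 380.0], [382.0, 414.0], [420.0, 404.0], [369.0, 370.0]]
side1 [0, 0, 0.024] [[332.0, 330.0], [382.0, 362.0], [420.0, 353.0], [369.0, 321.0]]
side1 [0.035, 0, 0] [[400.0, 363.0], [451.0, 396.0], [487.0, 386.0], [435.0, 354.0]]
side2 [0, 0, 0] [[240.0, 305.0], [280.0, 333.0], [316.0, 325.0], [274.0, 297.0]]
side2 [0, 0, 0.024] [[238.0, 259.0], [279.0, 285.0], [315.0, 277.0], [273.0, 252.0]]
side2 [0.035, 0, 0] [[302.0, 291.0], [345.0, 318.0], [379.0, 310.0], [335.0, 284.0]]
```

drive_tool:
  rows: [0,0,0,-15,0,0,0,20,0,0,0,0,25,0,0,0,0,25,0,0,0,0,25,0,0,0,0,0,8,0,0,0,0,14,0,0,0,0,14,0,0,0,0,8,0,0,0,0,0,0]

```text
time: 6.25
tool_pos: [0.4481, -0.0798, 0.0361]
ee_rot: [1.0, -0.009, -0.001, 0.0]
force: [-0.8, -0.2, 0.1]
grip_width: 0.0004
grip_force: 0.0
```

Run:
```python
from h import *
c=grab('side','side3'); cv2.imwrite('pics/c5.png',cv2.resize(c['frame'][150:260,200:310,::-1],(600,600),interpolation=cv2.INTER_CUBIC)); s=observe(); print(s['tool_pos'],s['force'])
P=s['tool_pos']
for o in(.02,.026,.033):
    print(o,((proj(c,[P+np.array([sx*.0095,sy*.021,o]) for sx,sy in((-1,1),(-1,-1),(1,-1),(1,1))])-[200,150])*600/110).round().tolist())
```

```text
[ 0.44871715 -0.0796771   0.03681486] [ 0.28886144 -0.60184525  0.1758254 ]
0.02 [[264.0, 372.0], [332.0, 420.0], [383.0, 406.0], [314.0, 360.0]]
0.026 [[264.0, 356.0], [332.0, 403.0], [383.0, 389.0], [314.0, 343.0]]
0.033 [[263.0, 336.0], [331.0, 382.0], [383.0, 369.0], [314.0, 323.0]]
```

View pics/c5.png

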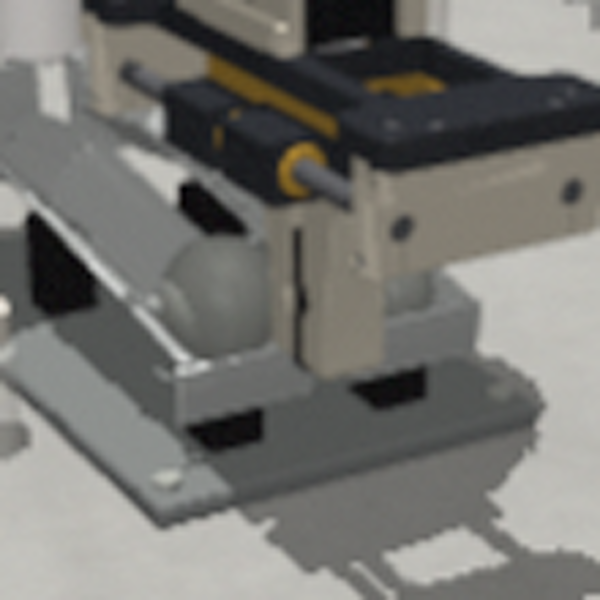

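drive_tool:
  rows: [0,0,0,7,0,0,0,-8,0,0,0,0,-8,0,0,0,0,-6,0,0,0,0,-4,0,0,0,0,-3,-0.2,0,0,0,-3,-0.4,0,0,0,-4,-0.6,0,0,0,-5,-0.7,0,0,0,-5,-0.7,0]

```text
time: 7.3
tool_pos: [0.4499, -0.0354, 0.0337]
ee_rot: [1.0, -0.009, -0.0, 0.002]
force: [-0.2, -15.8, 13.4]
grip_width: 0.0006
grip_force: 9.6
```

Run:
```python
from h import *
c=grab('side','side4'); cv2.imwrite('pics/c6.png',cv2.resize(c['frame'][150:260,200:310,::-1],(600,600),interpolation=cv2.INTER_CUBIC)); s=observe(); print(s['tool_pos'],s['force'])
```

```text
[ 0.45003423 -0.03478492  0.03385217] [-0.09880926 -7.47374049  7.43274238]
```

View pics/c6.png

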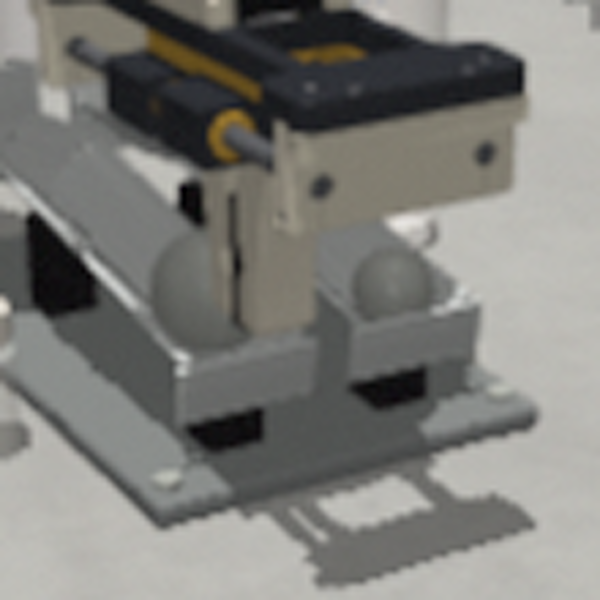

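drive_tool:
  rows: [0,0,-4,-0.6,0,0,0,-4,-0.6,0,0,0,-4,-0.6,0,0,0,-4,-0.6,0,0,0,-4,-0.6,0,0,0,-4,-0.6,0,0,0,-4,-0.6,0,0,0,-4,-0.6,0,0,0,-4,-0.6,0,0,0,-4,-0.6,0]

```text
time: 8.35
tool_pos: [0.4489, -0.002, 0.0431]
ee_rot: [1.0, -0.007, -0.002, 0.007]
force: [-11.6, -55.1, 69.1]
grip_width: 0.0002
grip_force: 41.1
```

drive_tool:
  rows: [0,0,3,0,0,0,0,5,0.5,0,0,0,6,0.8,0,0,0,6,0.8,0,0,0,6,0.8,0,0,0,6,0.8,0,0,0,8,1,0,0,0,10,0,0,0,0,15,0,0,0,0,20,0,0]

```text
time: 9.35
tool_pos: [0.4491, -0.0794, 0.034]
ee_rot: [1.0, -0.009, -0.0, 0.0]
force: [0.9, -0.1, -0.0]
grip_width: 0.0005
grip_force: 0.0
```

Run:
```python
from h import *
c=grab('side','side5'); cv2.imwrite('pics/c7.png',cv2.resize(c['frame'][150:260,190:310,::-1],(654,600),interpolation=cv2.INTER_CUBIC)); s=observe(); print(s['tool_pos'],s['ee_rot'],s['force'])
```

```text
[ 0.44849578 -0.08124455  0.03381912] [ 9.99959991e-01 -8.93097032e-03 -4.74027403e-04  1.70863021e-04] [ 0.67841946 -1.64476353 -0.36503339]
```

drive_tool:
  rows: [0,0,10,-10,8.5,0,0,0,0,8.5,0,0,0,0,8.5,0,0,0,0,8.5,0,0,0,0,8.5,0,0,0,0,8.5,0,0,0,0,8.5,0,0,0,0,8.5,0,0,0,0,8.5,0,0,0,0,8.5]

```text
time: 10.4
tool_pos: [0.4487, -0.0893, 0.044]
ee_rot: [0.729, -0.685, -0.0, 0.0]
force: [-0.5, 0.2, -0.4]
grip_width: 0.0005
grip_force: 0.0
```

drive_tool:
  rows: [0,0,0,0,5,0,0,0,0,0,0,0,0,0,0,0,0,0,0,0,0,0,0,0,0,0,0,0,0,0,0,0,0,0,0,0,0,0,0,0,0,0,0,0,0,0,0,0,0,0]

```text
time: 11.4
tool_pos: [0.4489, -0.0888, 0.0441]
ee_rot: [-0.701, 0.713, -0.0, 0.0]
force: [-0.4, -0.4, -0.2]
grip_width: 0.0003
grip_force: 0.0
```

Run:
```python
from h import *
c=grab('side','side6'); s=observe(); print(s['tool_pos'],s['ee_rot'],s['joints'],s['force'])
a=load('side0')['frame'].astype(int); b=c['frame'].astype(int)
d=np.abs(a-b).max(2)
print('ball diff',d[194:215,230:252].mean(),'small',d[197:208,267:278].mean())
P=np.array(s['tool_pos'])
for o in(.0,.033):print(proj(c,[P+np.array([sx*.021,sy*.0095,o]) for sx,sy in((-1,1),(-1,-1),(1,-1),(1,1))]).round().tolist())
T=load('side0')['frame']; 
# finger colour mask: warm beige (r>b+8)
m=(b[:,:,0]-b[:,:,2]>8)
for u in range(235,310,3):
    v=np.where(m[140:240,u])[0]; print(u, v.max()+140 if len(v) else None, end='; ')
```

```text
[ 0.44884814 -0.08878706  0.04405086] [-7.00636672e-01  7.13518222e-01  5.52397242e-06 -1.39719144e-05] [ 2.37271691e-01  1.64511019e-01 -6.53680297e-01  7.11255111e-06
 -7.52634664e-01 -2.55494397e-01] [ 0.0526149  -1.09959198  0.04992933]
ball diff 15.807359307359308 small 37.48760330578512
[[249.0, 231.0], [254.0, 235.0], [275.0, 229.0], [269.0, 225.0]]
[[248.0, 213.0], [254.0, 217.0], [275.0, 212.0], [269.0, 208.0]]
235 172; 238 172; 241 159; 244 159; 247 184; 250 196; 253 212; 256 214; 259 216; 262 215; 265 187; 268 213; 271 213; 274 207; 277 189; 280 164; 283 163; 286 202; 289 162; 292 164; 295 190; 298 175; 301 211; 304 164; 307 171;
```

drive_tool:
  rows: [0,0,0,11,0,0,0,0,11,0,0,-15,0,0,0,0,-15,0,0,0,0,-10,0,0,0,0,-6,0,0,0,0,-3,0,-0.2,0,0,-3,0,-0.4,0,0,-4,0,-0.6,0,0,-4,0,-0.6,0]

```text
time: 12.45
tool_pos: [0.4497, -0.0298, 0.0241]
ee_rot: [-0.701, 0.714, -0.0, -0.001]
force: [0.5, -7.3, 3.9]
grip_width: 0.0005
grip_force: 3.4
```

drive_tool:
  rows: [0,-3,0,-0.4,0,0,-3,0,-0.4,0,0,-3,0,-0.4,0,0,-3,0,-0.4,0,0,-3,0,-0.4,0,0,0,0,0,0,0,0,0,0,0,0,0,0,0,0,0,0,0,0,0,0,0,0,0,0]

```text
time: 13.45
tool_pos: [0.4501, -0.0142, 0.0259]
ee_rot: [-0.701, 0.714, -0.0, -0.0]
force: [-0.2, -6.0, 3.7]
grip_width: 0.0006
grip_force: 2.8
```

drive_tool:
  rows: [0,-4,0,-0.55,0,0,-5,0,-0.7,0,0,-5,0,-0.7,0,0,-5,0,-0.7,0,0,-5,0,-0.7,0,0,-5,0,-0.7,0,0,-5,0,-0.7,0,0,-5,0,-0.7,0,0,-5,0,-0.7,0,0,-5,0,-0.7,0]

```text
time: 14.45
tool_pos: [0.4509, 0.0347, 0.0328]
ee_rot: [-0.701, 0.714, -0.0, -0.0]
force: [0.4, -7.9, 4.6]
grip_width: 0.0002
grip_force: 3.7
```

drive_tool:
  rows: [0,-5,0,-0.7,0,0,-5,0,-0.7,0,0,-5,0,-0.7,0,0,-5,0,-0.7,0,0,-5,0,-0.7,0,0,-5,0,-0.7,0,0,-5,0,-0.7,0,0,-5,0,-0.7,0,0,-5,0,-0.7,0,0,-5,0,-0.7,0]

```text
time: 15.45
tool_pos: [0.4518, 0.0845, 0.0398]
ee_rot: [-0.701, 0.714, -0.0, -0.001]
force: [1.3, -7.9, 5.5]
grip_width: 0.0003
grip_force: 3.9
```

drive_tool:
  rows: [0,-4,0,-0.55,0,0,-4,0,-0.55,0,0,-4,0,-0.55,0,0,-4,0,-0.55,0,0,-4,0,-0.55,0,0,-4,0,-0.55,0,0,-4,0,-0.4,0,0,-3,0,0,0,0,-3,0,0,0,0,-3,0,0,0]

```text
time: 16.45
tool_pos: [0.4528, 0.1229, 0.0433]
ee_rot: [-0.701, 0.714, 0.0, 0.0]
force: [-0.1, -0.1, 0.5]
grip_width: 0.0003
grip_force: 0.0
```

drive_tool:
  rows: [0,-4,0,0,0,0,-4,0,0,0,0,-4,0,0,0,0,0,0,0,0,0,15,0,-5,0,0,20,0,-15,0,0,20,0,-25,0,0,20,0,-25,0,0,40,0,-20,0,0,40,0,0,0]

```text
time: 17.45
tool_pos: [0.4515, -0.0219, 0.1366]
ee_rot: [-0.701, 0.713, -0.001, 0.002]
force: [1.2, -0.8, 0.8]
grip_width: 0.0003
grip_force: 0.0
```

drive_tool:
  rows: [0,40,0,-10,0,0,45,0,-10,0,0,45,0,0,0,0,30,0,0,0,0,10,0,0,0,0,0,0,0,0,0,0,0,0,0,0,0,0,0,0,0,0,0,0,0,0,0,0,0,0]

```text
time: 18.45
tool_pos: [0.4472, -0.1901, 0.1535]
ee_rot: [-0.701, 0.713, -0.0, 0.0]
force: [0.4, -0.5, -0.5]
grip_width: 0.0006
grip_force: 0.0
```

Run:
```python
from h import *
from fit import W
p=np.load('p.npy'); c=grab('side','side9'); t=grab('top','top9')
for k in(c,t): print('pocket',proj(k,W(p,(.217,.034,.020))).round(1),'start',proj(k,W(p,(.019,.034,.031))).round(1))
cv2.imwrite('pics/c9.png',np.hstack([cv2.resize(c['frame'][140:260,165:345,::-1],(400,267)),cv2.resize(t['frame'][150:290,140:330,::-1],(362,267))]))
print(observe()['tool_pos'],observe()['force'])
```

```text
pocket [[198.6 168.4]] start [[239.4 203.9]]
pocket [[172.5 226.7]] start [[285.2 229.9]]
[ 0.44712571 -0.1902863   0.15348253] [-0.37952319  0.10030687 -0.10205908]
```

View pics/c9.png

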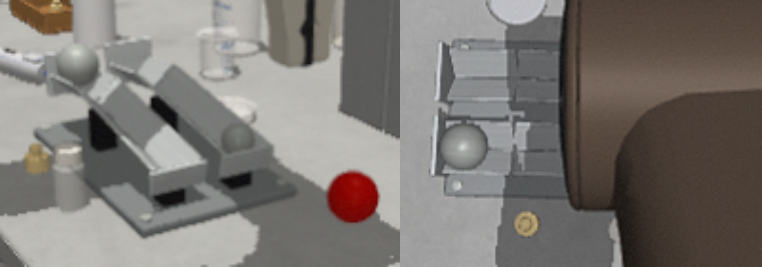

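The picture shows the large ball in the dip against the upper stop: side view at about (199.7, 169.3), top view at about (173.6, 227.1), both within about 1 px of the predicted seated place. The small ball, vial, weight and dish are where they started, and the tool is clear.

```bash
python3 -c "
from bench import workorder
print(workorder.job_done())"
```

```text
the job is handed in; nothing more can be done
None
```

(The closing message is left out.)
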